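Shut the bench gas valve under its sliding cover

ROBOT

A 6-joint arm with a two-finger parallel gripper is mounted at the origin on the work surface. World frame = base frame: x ahead of the robot, y to its left, z up, the work surface at z = 0. Lengths are in mm, angles in rad, forces in N, time in s.
With the tool pointing down it reaches from about 425 to 950 mm from the base axis. Payload 3.5 kg.
Tool frame: the origin (TCP) lies at the very end of the fingers, on their centre line; the grasp point (between the pads) lies 19 mm behind it; z points along the fingers, y is the line along which they close (so a half turn about z gives the same grasp; the last joint's range is limited). The gripper opens to 85 mm and grips with 20 to 120 N. Pads are 22 mm wide; open, the fingers measure 114 mm over their backs; the gripper's body (76 mm by 85 mm) begins 54 mm behind the grasp point. The pads swing forward as they close: fully open they stand 13 mm farther back than shut.
Start: joints at [1.171, 0.286, 1.577, -0, 1.279, -0.15], TCP at [166.83, 654.044, 231.325] pointing down, gripper open.
Joint ranges: [-2.77, 2.77], [-0.9, 2.22], [0.21, 2.48], [-1.53, 4.67], [0.24, 2.81], [-2.84, 2.84]. Speed limits (rad/s): [2.79, 2.79, 3.14, 3.14, 3.14, 3.14].

INTERFACE

Orientations are given as [roll, pitch, yaw] about the fixed x, y, z axes, in that order (R = Rz(yaw) Ry(pitch) Rx(roll)).
In Python, from cell import * gives the robot as it stands.
- The arm moves only by the tool send_rows, never from a script. Its argument "plan" is text: rows parted by semicolons, each of 7 numbers parted by spaces: the shift along the tool's x, y, z in mm, then the turn, a rotation vector about the tool's x, y, z in degrees, then the finger opening in mm, from 0 to 85.4. In form: dx dy dz wx wy wz hand; .... A call has exactly 10 rows; each row is the pose to reach, as a shift and turn from the pose commanded when the call began, along the tool's axes at that moment; what a row does not reach only later rows make up. A row lasts 1/12 s, in which the tool goes at most 41.7 mm and 7.16 degrees, less where a joint would pass 70% of its speed; a pose out of reach is approached as far as the arm can. A call with a gripper value outside its range is refused whole. The fingers move at their own pace and stop on an object; the grip force is fixed at half the most. Time passes only in rows, so rows that repeat a pose let the fingers close, or fill a call up. It gives the time, the measured TCP pose, the force, the opening and the grip force at its end, in the units of the state.
- state(): the state, without advancing time (a new reading comes with each control period).
- read_camera(name): name is "scene" or "top"; returns a dict with "img" (420x560x3 uint8, red, green, blue), "range_z" (420x560 float32, mm along the optical axis (not along the pixel's ray), 0 where there is no reading), "fovy" (degrees; the focal length in pixels is half the picture's height over the tangent of half this angle, whatever the lens; pixels are square), "cx", "cy" (the principal point, pixels), "D" ([k1, k2, p1, p2, k3] as OpenCV has them; the pictures are not rectified), "pose" (4x4, takes a point from camera to world coordinates). Camera axes: x right, y down, z forward; pixel columns grow to the right and rows downward; lengths in mm; the calibration is good to about 2 mm. A picture is of the moment at which its call begins.
- sign_off(): hands the job in; it is judged then, once.
Trained networks look in the newest picture that a camera, given by its name, has taken for a name from the list of things; names that differ only in an ending like _2 or _b are one class to them, and where a whole thing is asked for, a point or a joint stands for the part that bears it (a point fixed in the world has none). Each returns a list of dicts, best first, with "score" (0 to 1); they miss things now and then, are a little off and sometimes report something else, mostly with a low value. They report only what shows in the picture. A call takes as long as a camera call.
- search_frame(thing, camera): "rect" ([left, top, width, height] in pixels, round what is visible of it).
- regions_of(thing, camera): "mask" (420x560 bool, what is visible of it) and "rect" ([left, top, width, height] in pixels, round what is visible of it).
The state is a dict: "time": time; "q": joint angles; "dq": joint speeds; "joint_torque": joint torques, N m; "eef_pos": TCP position; "tool_rot": TCP orientation; "ft_force": force on the tool from outside, world axes, zero at the start; "wrist_torque": the same for the moment, N m; "gripper_width": finger opening in mm; "grasp_force": force on a finger pad.
Only numpy, scipy, OpenCV 4.12 (cv2) and the standard library are available. Lean on these libraries where they do the work, as an engineer would, in place of code of your own. Each camera call takes 0.05 s, during which the arm holds its last target. There are 200 camera calls.

TASK

Shut off the gas at this laboratory bench: push the white cover of the service box fully aside by its black pull, then push the yellow gas lever round until it is fully shut, square across its pipe. Only push, with the fingers: do not grip the pull or the levers. Leave the blue air valve and the other things on the bench as they are, leave the cover open so that the shut valve can be seen, and finish clear.

Things in the scene. Friction and masses are not known exactly. Their poses are not given: they have to be found in the camera images.
- box: Grey steel service box fixed to the bench, 160 (x) by 460 (y) by 72 mm high, an aluminium channel along each long edge (top at 81 mm). Origin: centre of its underside; its x points away from the robot, y along it to the left; it may stand turned by up to 20 degrees. The right half is the valve bay; the left half is closed by a fixed deck, over which the cover slides.
- bay_mid (a point): Middle of the valve bay at its floor, 3 mm above the bench, 110 mm right of the box's middle. The bay is hidden while the cover is shut; inside it measures 152 mm (box x; the channels narrow its mouth to 136 mm) by 230 mm (box y), with upright walls 72 mm high. Axes parallel to the box's.
- cover (a joint): White enamelled steel cover, 224 mm long and 3 mm thick, its top 76 mm above the bench, captive in the channels. Slides along the box's +y (to the left): 0 m when it shuts the valve bay, 0.214 m fully open at its stop over the fixed deck. Needs about 3 N to slide and stays where it is left; it starts shut or up to 20 mm ajar.
- pull_mid (a point): Centre of the black pull on the cover, an upright rib 90 mm long (along the box's x), 10 mm thick (along the box's y), standing from the cover's top (76 mm above the bench) up to 102 mm. This point is 89.5 mm above the bench and travels with the cover. Axes parallel to the box's. Pressing both its 90 mm faces at once counts as gripping.
- gas_lever (a joint): Lever of the gas valve, yellow sleeve. 0 rad: fully open, along its pipe, pointing from its pivot to the box's -x (the robot). Turns clockwise seen from above to 1.571 rad, fully shut at its stop: pointing to the box's +y, square across the pipe. Needs about 0.12 N m (3 N at the sleeve) and stays where it is left; it starts at 0 to 0.2 rad.
- gas_axis (a point): On the gas valve's vertical pivot axis, 52 mm above the bench, level with the sleeve's middle, at box x = +25 mm and box y = -165 or -80 mm: gas and air swap these two places from start to start. Axes parallel to the box's. The pipe runs below along the box's x, 12 mm thick; the brass valve body's top is 33 mm above the bench.
- gas_grip (a point): Point in the yellow sleeve 42 mm from the pivot, half-way up it (52 mm above the bench). The sleeve is 40 mm long (18 to 58 mm from the pivot), 16 mm wide and 16 mm high (44 to 60 mm above the bench). Moves with the lever. Pressing both its sides at once counts as gripping.
- air_lever (a joint): Lever of the compressed-air valve, blue sleeve, the same size and sense as the gas lever; starts open, 0 to 0.2 rad, and must be left as it is.
- air_axis (a point): On the air valve's vertical pivot axis, 52 mm above the bench, 85 mm to the one or other side of the gas valve's along the box's y.
- air_grip (a point): Point in the blue sleeve 42 mm from its pivot, half-way up it.
- tip_box: Loose orange pipette-tip box with a clear lid, 122 by 84 by 68 mm, standing right of the box. Origin: centre of its underside. Leave alone.
- wash_bottle: Loose white wash bottle with a blue cap, 68 mm across, 175 mm high with its spout, standing left of the box. Origin: centre of its underside. Leave alone.
- tube: Loose clear sample tube with purple contents and a white cap, 35 mm across and 108 mm high, standing upright beyond the box. Origin: centre of its underside. Leave alone.
- timer: Loose white timer lying flat, 62 by 66 by 18 mm, on the robot's side of the box. Origin: centre of its underside. Leave alone.

How it is judged (in metres and radians):
On the way, in this order (a step that is already met when the one before it is completed fails the run):
1. the cover is pushed fully aside, the gas valve still being open (value of joint cover above 0.2 m and value of joint gas_lever below 0.5 rad), for 0.2 s.
2. the gas lever is pushed fully shut (value of joint gas_lever above 1.46 rad and value of joint cover above 0.2 m), for 0.2 s.
At the end, for the whole second after the job is handed in: The cover is open to within 14 mm of its stop, the gas lever is at rest within about 6 degrees of fully shut, the air lever's sleeve is within 8 mm of where it was, and the tip box, wash bottle, tube and timer are within 15 mm of where they stood, the bottle and the tube upright (all of step 2 and velocity of joint gas_lever between -0.05 and 0.05 rad/s and distance of air_grip from where it was at the start of the episode below 0.008 m and distance of each of tip_box, wash_bottle, tube, timer from where it was at the start of the episode below 0.015 m and angle between each of tube, wash_bottle's own z axis and vertical below 0.2 rad); the robot touches nothing.
It fails at once if the pull is gripped (both its faces pressed at once) (contact force between the fingers and cover_c3 above 3 N and contact force between the fingers and cover_c4 above 3 N).
It fails at once if the gas or the air lever is gripped (both sides of its sleeve pressed at once) ((contact force between the fingers and gas_lever_c3 above 3 N and contact force between the fingers and gas_lever_c4 above 3 N) or (contact force between the fingers and air_lever_c3 above 3 N and contact force between the fingers and air_lever_c4 above 3 N)).
It fails at once if the cover or the gas lever is pushed with the arm or the gripper's body instead of the fingers (contact force between the arm and cover above 4 N or contact force between the arm and gas_lever above 4 N).
It fails at once if the air valve is turned (distance of air_grip from where it was at the start of the episode above 0.012 m).
It fails at once if a thing on the bench is lifted, carried, pushed away or knocked over (distance of any of tip_box, wash_bottle, tube, timer from where it was at the start of the episode above 0.02 m or angle between any of tube, wash_bottle's own z axis and vertical above 0.5 rad).
It also fails if it takes over 48 s, if anything falls off the work surface, if the arm or the gripper's body presses on something with over 40 N, if the wrist force passes 120 N, or if a joint passes its speed limit or range.

## Working session

There is one attempt and no reset: what is moved stays moved. The work goes in short steps, Python scripts to look and compute and a tool call to move; the robot and the scene stay as the last step left them, time stands still between calls to the robot, and variables do not carry over. Pictures are saved under pics/ and viewed, at most 10 in all, crops included, and the job is handed in when it is done.

Besides the shell and the picture viewer there is one more tool, called after "Request:" as name(argument=value, ...) on one line, values as JSON. send_rows: Moves the arm, as the interface text tells. Its arguments: {"type":"object","properties":{"plan":{"type":"string"}},"required":["plan"]}

```bash
mkdir -p pics; cat > h.py <<'E'
from cell import *
import numpy as np, cv2
def K(c):
    f=c["img"].shape[0]/2/np.tan(np.radians(c["fovy"])/2)
    return np.array([[f,0,c["cx"]],[0,f,c["cy"]],[0,0,1.]])
def pts(c,uv,z=None):
    """world points of pixels from depth, or (z given) on the plane z"""
    uv=np.asarray(uv,float).reshape(-1,2)
    n=cv2.undistortPoints(uv[:,None],K(c),np.array(c["D"]))[:,0]
    r=np.c_[n,np.ones(len(n))]; T=np.array(c["pose"])
    if z is None:
        d=c["range_z"][uv[:,1].astype(int),uv[:,0].astype(int)]
        r=r*d[:,None]
        return r@T[:3,:3].T+T[:3,3]
    w=r@T[:3,:3].T
    return w*((z-T[2,3])/w[:,2])[:,None]+T[:3,3]
def mpts(c,m):
    v,u=np.nonzero(m&(c["range_z"]>0)); return pts(c,np.c_[u,v])
E
python3 - <<'E'
from h import *
s=state(); print(s["eef_pos"],s["tool_rot"],s["time"])
ims=[]
for n in("scene","top"):
    c=read_camera(n); ims.append(c["img"]); print(n,np.round(c["pose"],2).tolist(),c["fovy"])
    cv2.imwrite(f"pics/{n}0.png",c["img"][...,::-1])
    for t in("cover","pull_mid","box","tip_box","wash_bottle","tube","timer"):
        r=regions_of(t,n)
        for d in r[:2]:
            p=mpts(c,d["mask"]); 
            if len(p)<5: continue
            print(t,round(d["score"],2),d["rect"],np.round(np.median(p,0)),np.round(np.percentile(p,2,axis=0)),np.round(np.percentile(p,98,axis=0)))
E
```

```text
[166.57194328 653.45276793 229.92672092] [-3.13925718e+00 -3.66478925e-04  2.89178469e+00] 0.0
scene [[-0.78, 0.36, -0.51, 1100.48], [0.62, 0.46, -0.63, 745.69], [0.01, -0.81, -0.58, 715.0], [0.0, 0.0, 0.0, 1.0]] 55.70152729096202
cover 0.95 [217.1, 154.0, 73.1, 45.1] [ 508. -120.   77.] [ 438. -239.   74.] [569. -22. 101.]
cover 0.62 [204.8, 150.3, 140.0, 121.5] [544.  50.  72.] [ 435. -255.    3.] [613. 198.  85.]
pull_mid 0.98 [215.2, 156.4, 76.0, 40.0] [ 509. -121.   77.] [ 440. -238.   74.] [568. -24. 101.]
box 0.62 [207.8, 154.9, 136.8, 112.4] [543.  52.  72.] [ 437. -245.    4.] [613. 198.  85.]
tip_box 0.83 [199.0, 138.9, 37.5, 24.3] [ 477. -393.   53.] [ 401. -471.    2.] [ 532. -358.   70.]
wash_bottle 0.78 [326.2, 227.4, 36.4, 60.2] [551. 306.  86.] [456. 221.   0.] [567. 329. 167.]
tube 0.76 [235.0, 198.9, 9.4, 39.4] [646.  14.  65.] [631.  -3.   5.] [655.  20. 110.]
timer 0.7 [323.8, 199.3, 17.4, 10.4] [349.  71.  16.] [332.  34.   6.] [421. 106.  69.]
top [[-0.03, -0.98, 0.22, 338.65], [-1.0, 0.03, -0.01, 28.96], [-0.0, -0.22, -0.98, 983.59], [0.0, 0.0, 0.0, 1.0]] 57.47
[... 162 characters left out ...]
  75.] [ 440. -241.   72.] [571. -26. 100.]
box 0.71 [210.9, 189.1, 192.9, 83.4] [495. -29.  73.] [ 411. -260.    2.] [590. 189.  83.]
tip_box 0.83 [436.2, 208.7, 55.3, 61.9] [ 459. -406.   66.] [ 399. -462.   10.] [ 525. -360.   70.]
tip_box 0.41 [369.8, 177.7, 9.6, 101.7] [ 399. -195.   22.] [ 377. -210.    0.] [ 629. -179.   31.]
wash_bottle 0.95 [138.6, 201.4, 60.4, 37.0] [522. 278. 110.] [497. 255.  -1.] [566. 342. 170.]
tube 0.58 [288.0, 164.3, 9.3, 24.7] [628.   3. 105.] [620. -11.  12.] [649.  15. 109.]
timer 0.89 [258.9, 276.8, 31.1, 28.5] [354.  59.  15.] [325.  27.  11.] [386.  90.  20.]
timer 0.38 [304.2, 198.2, 98.5, 55.3] [ 504. -134.   75.] [ 441. -240.   72.] [570. -28. 100.]
```

View pics/top0.png

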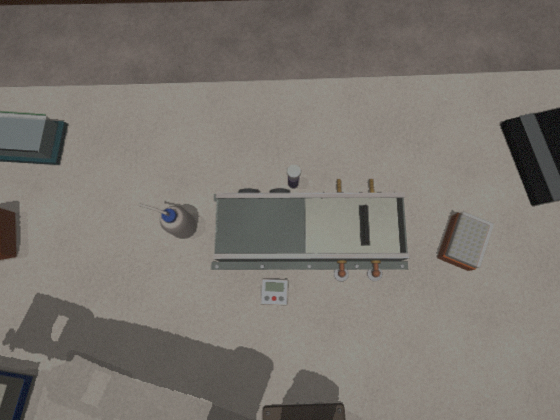

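View pics/scene0.png

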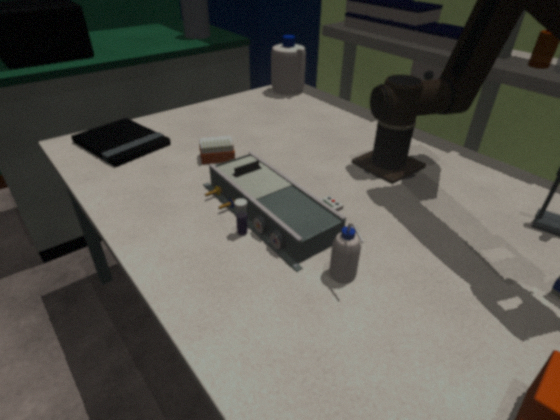

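The top view shows the box almost square to the robot (cols 215–405, rows 195–262), and the black pull at about (364,225). The cover is slightly ajar, with a gap at cols 400–405. The timer is at (275,291), the bottle at (172,215), the tube at (293,176) and the tip box at (465,240). Next I'll measure the yaw and the pull accurately.

```bash
python3 - <<'E'
from h import *
c=read_camera("top")
v,u=np.mgrid[180:280,205:412]; uv=np.c_[u.ravel(),v.ravel()]
p=pts(c,uv)
def rect(q,n):
    (cx,cy),(w,h),a=cv2.minAreaRect(q[:,:2].astype(np.float32)); print(n,len(q),np.round([cx,cy,w,h,a],1),np.round(np.median(q[:,2]),1))
ok=(p[:,0]>400)&(p[:,0]<600)&(p[:,1]>-270)&(p[:,1]<215)
rect(p[ok&(p[:,2]>78)&(p[:,2]<86)],"channels")
ch=p[ok&(p[:,2]>78)&(p[:,2]<86)]
for s in(ch[:,0]<500,ch[:,0]>500):
    q=ch[s]; f=np.polyfit(q[:,1],q[:,0],1); print("chan line x=f(y)",f,np.degrees(np.arctan(f[0])),q[:,1].min(),q[:,1].max(),len(q))
pl=p[ok&(p[:,2]>92)&(p[:,2]<108)]; rect(pl,"pull"); print(np.round(pl.mean(0),1),np.polyfit(pl[:,0],pl[:,1],1))
# plane intersect, dark pull pixels, white cover pixels
g=cv2.cvtColor(c["img"],cv2.COLOR_RGB2GRAY).astype(float)
for r in(205,225,245): print(r,g[r,290:412].astype(int).tolist())
print(g[185:275,330].astype(int).tolist())
for uvp in [(215,195),(405,195),(216,258),(407,258)]: print(pts(c,uvp,81).round(1))
print(pts(c,(359,225),102).round(1),pts(c,(370,225),102).round(1))
E
```

```text
channels 2094 [507.5 -33.9 459.1 159.7  88. ] 80.1
chan line x=f(y) [8.65463036e-04 4.38272906e+02] 0.04958736688403362 -260.56041947526404 196.73166428962128 1107
chan line x=f(y) [6.78224870e-02 5.78582525e+02] 3.880000350198704 -265.9922578255019 192.72285979078757 987
pull 180 [ 503.  -163.5   10.5   88.7   88.2] 99.9
[ 502.8 -162.8   99.6] [-3.01158834e-02 -1.47623836e+02]
205 [91, 91, 93, 92, 92, 92, 86, 90, 90, 92, 89, 88, 90, 90, 95, 120, 136, 141, 136, 138, 137, 136, 136, 139, 137, 138, 140, 135, 139, 138, 135, 138, 142, 137, 140, 139, 137, 138, 139, 141, 142, 141, 139, 141, 139, 137, 134, 136, 139, 135, 139, 137, 137, 140, 138, 138, 138, 141, 136, 139, 136, 137, 134, 137, 138, 141, 143, 137, 124, 86, 81, 79, 78, 65, 59, 58, 65, 100, 129, 137, 137, 134, 136, 133, 138, 136, 137, 137, 135, 135, 141, 137, 138, 135, 136, 139, 137, 136, 137, 138, 138, 137, 139, 140, 137, 140, 130, 55, 44, 50, 47, 47, 60, 93, 120, 140, 138, 141, 138, 137, 138, 137]
225 [94, 91, 95, 94, 95, 92, 94, 92, 92, 94, 95, 93, 94, 93, 93, 111, 145, 144, 143, 142, 142, 144, 142, 147, 146, 144, 140, 141, 144,
[... 924 characters left out ...]
, 144, 139, 143, 146, 147, 143, 144, 145, 144, 141, 146, 117, 57, 46, 51, 46, 52, 71, 101, 124, 135, 136, 136, 135]
[138, 144, 135, 138, 143, 139, 140, 141, 143, 136, 135, 133, 128, 138, 136, 141, 137, 137, 135, 141, 142, 141, 143, 142, 140, 144, 143, 136, 141, 141, 142, 141, 141, 140, 139, 141, 141, 140, 144, 142, 142, 144, 145, 143, 143, 146, 142, 143, 142, 142, 142, 143, 140, 147, 145, 147, 144, 143, 148, 145, 146, 142, 145, 147, 143, 142, 146, 140, 125, 140, 140, 143, 139, 101, 60, 52, 74, 93, 96, 99, 96, 96, 95, 95, 107, 140, 141, 139, 145, 140]
[[589.5 194.9  81. ]]
[[ 573.3 -267.5   81. ]]
[[436.  191.6  81. ]]
[[ 420.6 -256.5   81. ]]
[[ 499.2 -146.1  102. ]] [[ 498.3 -171.7  102. ]]
```

Request:
send_rows(plan="-31 -26 -3 0 0 -1.2 0;-62 -52 -6 0 0 -2.4 0;-93 -78 -9 0 0 -3.6 0;-124 -104 -12 0 0 -4.8 0;-155 -130 -15 0 0 -6 0;-186 -156 -18 0 0 -7.2 0;-217 -182 -21 0 0 -8.4 0;-248 -208 -24 0 0 -9.6 0;-279 -234 -27 0 0 -10.8 0;-306 -256 -30 0 0 -12 0")

```text
time: 1.68
eef_pos: [401.1, 328.3, 261.9]
tool_rot: [3.141, 0.001, 3.102]
ft_force: [0.8, -0.8, 0.7]
gripper_width: 0.1
grasp_force: 0.0
```

```bash
cat >> h.py <<'E'
B=np.array([507.5,-34.]); YAW=np.radians(-2)
def box2w(x,y): 
    c,s=np.cos(YAW),np.sin(YAW); return B+np.array([c*x-s*y,s*x+c*y])
def shift(w):
    from scipy.spatial.transform import Rotation as R
    s=state(); r=R.from_euler("xyz",s["tool_rot"])
    return np.round(r.inv().apply(np.array(w)-s["eef_pos"]),1)
def rep():
    s=state(); print(round(s["time"],2),np.round(s["eef_pos"],1),np.round(s["tool_rot"],3),np.round(s["ft_force"],1),s["gripper_width"],np.round(s["q"],2))
E
python3 -c "
from h import *
rep(); w=[*box2w(0,-175),200]; print(w,shift(w))"
```

```text
1.68 [401.1 328.3 261.9] [3.141e+00 1.000e-03 3.102e+00] [ 0.8 -0.8  0.7] 0.06555459027162176 [ 0.49 -0.09  1.92 -0.    1.3  -1.04]
[np.float64(501.3925880770623), np.float64(-208.89339472834175), 200] [-121.6 -532.7   61.9]
```

Request:
send_rows(plan="-9 -38 0 0 0 0 0;-18 -76 0 0 0 0 0;-27 -114 0 0 0 0 0;-36 -152 0 0 0 0 0;-45 -190 0 0 0 0 0;-54 -228 0 0 0 0 0;-63 -266 0 0 0 0 0;-72 -304 0 0 0 0 0;-81 -342 0 0 0 0 0;-90 -380 0 0 0 0 0")

```text
time: 2.52
eef_pos: [474.6, -54.9, 261.8]
tool_rot: [-3.141, 0.001, 3.101]
ft_force: [1.3, 0.8, -0.1]
gripper_width: 0.1
grasp_force: 0.0
```

Request:
send_rows(plan="-8 -38 8 0 0 0 0;-16 -76 16 0 0 0 0;-24 -114 24 0 0 0 0;-32 -153 36 0 0 0 0;-32 -153 60 0 0 0 0;-32 -153 85 0 0 0 0;-32 -153 110 0 0 0 0;-32 -153 125 0 0 0 0;-32 -153 125 0 0 0 0;-32 -153 125 0 0 0 0")

```text
time: 3.35
eef_pos: [500.0, -206.9, 135.8]
tool_rot: [3.141, -0.002, 3.101]
ft_force: [0.7, 0.1, 0.6]
gripper_width: 0.3
grasp_force: 0.0
```

```bash
python3 -c "
from h import *
rep(); w=[*box2w(0,-175),86]; print(w,shift(w))
c=read_camera('top'); cv2.imwrite('pics/t1.png',cv2.resize(c['img'][160:290,200:420,::-1],None,fx=3,fy=3))"
```

```text
3.35 [ 500.  -206.9  135.8] [ 3.141e+00 -2.000e-03  3.101e+00] [0.7 0.1 0.6] 0.30988903290170683 [-0.58  0.09  1.98  0.    1.07 -2.11]
[np.float64(501.3925880770623), np.float64(-208.89339472834175), 86] [-1.5 -2.  49.8]
```

View pics/t1.png

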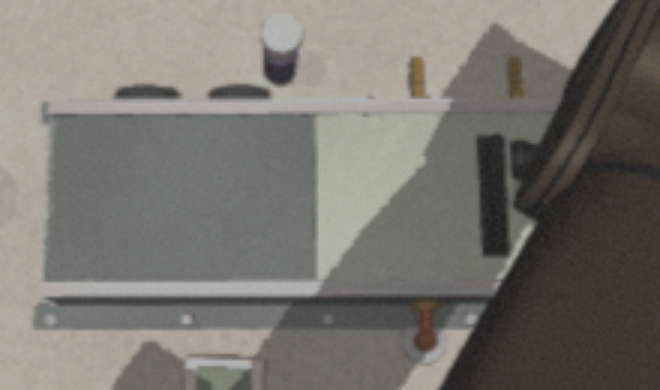

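The finger is right of the pull with a clear gap. I'll descend and push left.

Request:
send_rows(plan="0 0 16 0 0 0 0;0 0 32 0 0 0 0;0 0 48 0 0 0 0;0 0 48 0 0 0 0;0 6 48 0 0 0 0;0 12 48 0 0 0 0;0 18 48 0 0 0 0;0 24 48 0 0 0 0;0 30 48 0 0 0 0;0 36 48 0 0 0 0")

```text
time: 4.23
eef_pos: [502.6, -171.6, 89.6]
tool_rot: [-3.139, 0.002, 3.102]
ft_force: [0.0, -3.9, 2.3]
gripper_width: 0.2
grasp_force: 2.0
```

Request:
send_rows(plan="0 13 0 0 0 0 0;0 26 0 0 0 0 0;0 39 0 0 0 0 0;0 52 0 0 0 0 0;0 65 0 0 0 0 0;0 78 0 0 0 0 0;0 91 0 0 0 0 0;0 104 0 0 0 0 0;0 117 0 0 0 0 0;0 130 0 0 0 0 0")

```text
time: 5.07
eef_pos: [507.1, -40.2, 89.2]
tool_rot: [-3.141, -0.0, 3.102]
ft_force: [-2.2, -3.5, 5.3]
gripper_width: -0.1
grasp_force: 3.0
```

```bash
python3 -c "
from h import *
rep()
c=read_camera('top'); cv2.imwrite('pics/t2.png',cv2.resize(c['img'][160:290,200:420,::-1],None,fx=3,fy=3))"
```

```text
5.07 [507.1 -40.2  89.2] [-3.141 -0.     3.102] [-2.2 -3.5  5.3] -0.0715132903557608 [-0.28  0.09  2.09 -0.    0.96 -1.81]
```

View pics/t2.png

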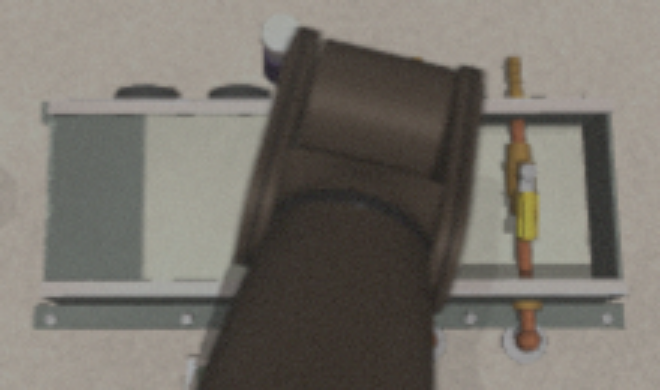

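The cover has slid to about 140 mm and the yellow gas lever shows at the far right (-165 place), pointing to the robot. I'll push the rest of the way.

Request:
send_rows(plan="0 10 0 0 0 0 0;0 20 0 0 0 0 0;0 29 0 0 0 0 0;0 37 0 0 0 0 0;0 44 0 0 0 0 0;0 50 0 0 0 0 0;0 55 0 0 0 0 0;0 60 0 0 0 0 0;0 64 0 0 0 0 0;0 67 0 0 0 0 0")

```text
time: 5.95
eef_pos: [509.4, 23.1, 88.1]
tool_rot: [-3.133, -0.001, 3.105]
ft_force: [-4.4, -22.3, 1.5]
gripper_width: -0.1
grasp_force: 10.7
```

Request:
send_rows(plan="0 1 0 0 0 0 0;0 2 0 0 0 0 0;0 3 0 0 0 0 0;0 4 0 0 0 0 0;0 5 0 0 0 0 0;0 6 0 0 0 0 0;0 7 0 0 0 0 0;0 8 0 0 0 0 0;0 8 0 0 0 0 0;0 8 0 0 0 0 0")

```text
time: 6.78
eef_pos: [509.4, 23.5, 88.3]
tool_rot: [-3.119, -0.003, 3.108]
ft_force: [-6.1, -37.1, 1.9]
gripper_width: -0.2
grasp_force: 18.9
```

The force rises with no travel, so the cover is at its stop. I'll back off, lift clear and look into the bay.

Request:
send_rows(plan="0 -8 0 0 0 0 0;0 -20 0 0 0 0 0;0 -36 0 0 0 0 0;0 -46 -15 0 0 0 0;0 -46 -45 0 0 0 0;-20 -46 -80 0 0 0 0;10 -10 -110 0 0 0 0;20 30 -110 0 0 0 0;20 70 -110 0 0 0 0;20 90 -110 0 0 0 0")

```text
time: 7.62
eef_pos: [493.5, 127.8, 199.5]
tool_rot: [3.138, 0.003, 3.101]
ft_force: [0.5, 0.3, -0.4]
gripper_width: 0.1
grasp_force: 0.0
```

```bash
python3 - <<'E'
from h import *
rep()
c=read_camera('top'); cv2.imwrite('pics/t3.png',cv2.resize(c['img'][160:290,200:420,::-1],None,fx=3,fy=3))
for t in("gas_grip","air_grip","gas_axis"):
    for d in regions_of(t,"top")[:1]:
        p=mpts(c,d["mask"]); print(t,d["score"],d["rect"],np.median(p,0).round(1))
h=cv2.cvtColor(c["img"],cv2.COLOR_RGB2HSV)
def col(lo,hi,n):
    m=cv2.inRange(h,lo,hi)>0; m[:190]=0;m[262:]=0;m[:,:300]=0;m[:,405:]=0
    v,u=np.nonzero(m); q=pts(c,np.c_[u,v],60)[:,:2]
    (a,b),s,ang=cv2.minAreaRect(q.astype(np.float32))
    k=np.linalg.svd(q-q.mean(0))[2][0]; m0=q.mean(0)-B; C,S=np.cos(YAW),np.sin(YAW)
    print(n,len(q),"world",q.mean(0).round(1),"size",np.round(s,1),"box",np.round([C*m0[0]+S*m0[1],-S*m0[0]+C*m0[1]],1),"dir",np.degrees(np.arctan2(k[1],k[0]))-(-2), "depth z",np.median(mpts(c,m)[:,2]))
col((22,120,90),(35,255,255),"gas"); col((95,110,40),(130,255,255),"air")
E
```

```text
7.62 [493.5 127.8 199.5] [3.138e+00 3.000e-03 3.101e+00] [ 0.5  0.3 -0.4] 0.12090454650976407 [ 0.05 -0.05  2.01  0.    1.18 -1.48]
gas_grip 0.65 [370.0, 217.7, 9.4, 25.5] [ 497.9 -195.3   57.5]
air_grip 0.62 [338.2, 222.4, 5.9, 17.4] [ 489.5 -111.5   58.6]
gas_axis 0.77 [368.4, 180.7, 10.2, 99.0] [ 486.9 -195.4   25.8]
gas 105 world [ 489.3 -192.3] size [14.6 37.6] box [ -12.7 -158.8] dir 176.2679875235511 depth z 58.13986593919242
air 77 world [ 492.2 -111.7] size [12.2 37.3] box [-12.5 -78.2] dir 178.03504681878135 depth z 58.852345819767606
```

View pics/t3.png

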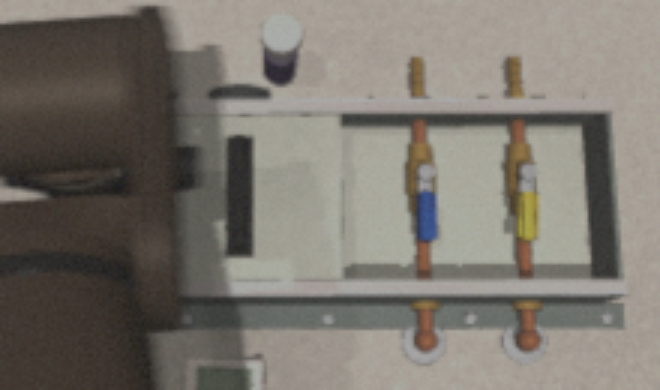

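Cover fully open with the pull at (238,195). The gas lever (yellow) is at about (528,210), roughly 0.15 rad, and the blue lever is at (427,212). The gas pivot comes out at about world (526.7,-199.8). I'll move right of the yellow sleeve.

Request:
send_rows(plan="1 -38 0 0 0 0 0;2 -76 0 0 0 0 0;3 -114 0 0 0 0 0;4 -152 0 0 0 0 0;4 -190 0 0 0 0 0;5 -228 0 0 0 0 0;5 -266 0 0 0 0 0;6 -304 10 0 0 0 0;6 -340 25 0 0 0 0;6 -359 45 0 0 0 0")

```text
time: 8.65
eef_pos: [473.4, -239.6, 154.5]
tool_rot: [-3.138, 0.004, 3.096]
ft_force: [0.7, -0.5, 0.6]
gripper_width: -0.1
grasp_force: 0.0
```

Request:
send_rows(plan="0 0 20 0 0 0 0;0 0 40 0 0 0 0;0 0 52 0 0 0 0;0 0 57 0 0 0 0;0 0 57 0 0 0 0;0 0 57 0 0 0 0;0 0 57 0 0 0 0;0 0 57 0 0 0 0;0 0 57 0 0 0 0;0 0 57 0 0 0 0")

```text
time: 9.48
eef_pos: [473.8, -234.2, 97.2]
tool_rot: [-3.141, 0.001, 3.102]
ft_force: [-0.7, -0.5, 0.4]
gripper_width: -0.2
grasp_force: 0.0
```

```bash
python3 - <<'E'
from h import *
rep(); w=[*box2w(-28,-198),46]; print(w,shift(w))
c=read_camera('top'); cv2.imwrite('pics/t4.png',cv2.resize(c['img'][160:290,260:420,::-1],None,fx=4,fy=4))
E
```

```text
9.48 [ 473.8 -234.2   97.2] [-3.141e+00  1.000e-03  3.102e+00] [-0.7 -0.5  0.4] -0.21716670726657877 [-0.65  0.12  2.04  0.    0.98 -2.18]
[np.float64(472.6069564963701), np.float64(-230.90219784211095), 46] [ 1.4  3.3 51.2]
```

View pics/t4.png

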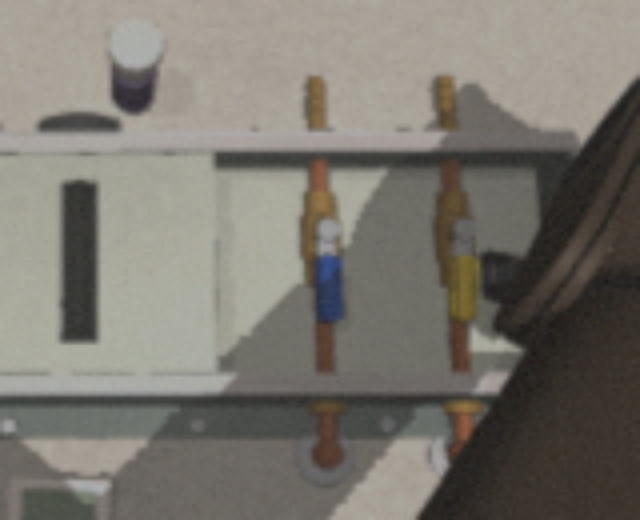

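```bash
python3 - <<'E'
from h import *
c=read_camera('top')
for r in (222,225,228,231,234):
    print(r); print(np.c_[np.arange(368,392),c["img"][r,368:392].mean(1).astype(int),pts(c,[(u+.5,r+.5) for u in range(368,392)]).round(0)][::2].astype(int).tolist())
E
```

```text
222
[[368, 93, 524, -192, 0], [370, 61, 518, -191, 27], [372, 77, 517, -195, 31], [374, 102, 515, -196, 46], [376, 97, 515, -202, 44], [378, 82, 518, -212, 23], [380, 100, 522, -222, 3], [382, 86, 522, -227, 3], [384, 99, 522, -234, -2], [386, 99, 521, -237, 5], [388, 102, 522, -243, 1], [390, 102, 521, -248, 3]]
225
[[368, 99, 515, -190, 5], [370, 58, 512, -191, 21], [372, 68, 510, -195, 29], [374, 82, 505, -194, 54], [376, 90, 505, -198, 56], [378, 78, 504, -203, 58], [380, 49, 482, -176, 182], [382, 40, 481, -179, 187], [384, 39, 481, -182, 189], [386, 43, 481, -187, 186], [388, 51, 481, -192, 183], [390, 46, 483, -200, 170]]
228
[[368, 105, 507, -190, 2], [370, 59, 504, -191, 21], [372, 63, 500, -190, 45], [374, 76, 498, -193, 55], [376, 90, 497, -197, 57], [378, 83, 496, -201, 61], [380, 70, 475, -174, 185], [382, 55, 474, -177, 189], [384, 51, 474, -181, 192], [386, 49, 473, -185, 194], [388, 50, 472, -188, 197], [390, 41, 444, -145, 365]]
231
[[368, 106, 499, -189, 4], [370, 79, 497, -191, 16], [372, 67, 492, -189, 46], [374, 68, 490, -191, 58], [376, 89, 490, -196, 58], [378, 70, 490, -202, 56], [380, 63, 498, -220, 3], [382, 37, 468, -177, 188], [384, 39, 467, -181, 191], [386, 39, 468, -186, 185], [388, 39, 439, -141, 364], [390, 37, 435, -138, 387]]
234
[[368, 107, 492, -189, 0], [370, 111, 492, -194, 1], [372, 65, 484, -188, 48], [374, 78, 483, -191, 57], [376, 90, 482, -195, 59], [378, 77, 482, -201, 58], [380, 83, 491, -220, -2], [382, 42, 462, -177, 188], [384, 36, 462, -181, 187], [386, 39, 434, -137, 367], [388, 37, 430, -134, 388], [390, 37, 427, -132, 408]]
```

What shows is the gripper body, up at z≈185; the fingers are hidden beneath it, about 12 mm right of the sleeve. I'll go down into the gap.

Request:
send_rows(plan="1 2 10 0 0 0 0;1 2 20 0 0 0 0;1 2 30 0 0 0 0;1 2 40 0 0 0 0;1 2 47 0 0 0 0;1 2 51 0 0 0 0;1 2 51 0 0 0 0;1 2 51 0 0 0 0;1 2 51 0 0 0 0;1 2 51 0 0 0 0")

```text
time: 10.42
eef_pos: [472.9, -232.4, 46.0]
tool_rot: [-3.141, 0.001, 3.101]
ft_force: [0.7, -0.8, -0.5]
gripper_width: 0.4
grasp_force: 0.0
```

```bash
python3 - <<'E'
from h import *
rep(); A=box2w(25,-165)
for p in [(-53.8,-14),(-51.7,-1.4),(-46,10),(-37.2,19.3),(-28,24.7),(-19,27.5),(-12,28.5)]:
    print(shift([*box2w(25+p[0],-165+p[1]),46]))
E
```

```text
10.42 [ 472.9 -232.4   46. ] [-3.141e+00  1.000e-03  3.101e+00] [ 0.7 -0.8 -0.5] 0.3958230024960499 [-0.65  0.2   2.06 -0.    0.88 -2.18]
[ 1.2 20.5 -0.1]
[-0.8 33.1 -0.1]
[-6.4 44.5 -0.1]
[-15.2  53.9  -0.1]
[-24.4  59.3  -0.1]
[-33.3  62.2  -0.1]
[-40.3  63.2  -0. ]
```

Down without contact. Now the push along the arc, first half.

Request:
send_rows(plan="1 7 0 0 0 0 0;1 14 0 0 0 0 0;1 20 0 0 0 0 0;0 26 0 0 0 0 0;0 30 0 0 0 0 0;-1 34 0 0 0 0 0;-3 38 0 0 0 0 0;-5 42 0 0 0 0 0;-7 45 0 0 0 0 0;-7 45 0 0 0 0 0")

```text
time: 11.25
eef_pos: [481.2, -186.4, 45.0]
tool_rot: [3.141, -0.001, 3.102]
ft_force: [-2.0, -0.3, -0.1]
gripper_width: -0.0
grasp_force: 0.9
```

```bash
python3 - <<'E'
from h import *
rep()
c=read_camera('top'); cv2.imwrite('pics/t5.png',cv2.resize(c['img'][160:290,260:420,::-1],None,fx=4,fy=4))
E
```

```text
11.25 [ 481.2 -186.4   45. ] [ 3.141e+00 -1.000e-03  3.102e+00] [-2.  -0.3 -0.1] -0.0233079434513889 [-0.57  0.18  2.08  0.    0.88 -2.1 ]
```

View pics/t5.png

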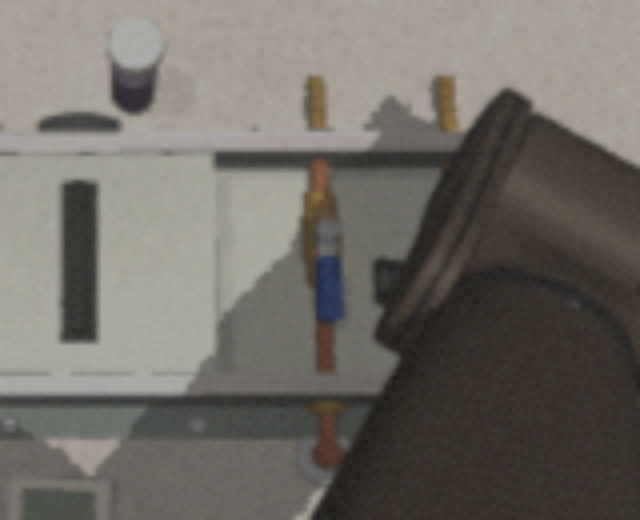

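Blue lever undisturbed; the yellow one is hidden under the wrist. Second half of the arc.

Request:
send_rows(plan="-3 4 0 0 0 0 0;-6 7 0 0 0 0 0;-10 10 0 0 0 0 0;-14 12 0 0 0 0 0;-18 14 0 0 0 0 0;-22 16 0 0 0 0 0;-26 17 0 0 0 0 0;-30 18 0 0 0 0 0;-33 18 0 0 0 0 0;-35 18 0 0 0 0 0")

```text
time: 12.13
eef_pos: [511.3, -168.8, 44.5]
tool_rot: [3.137, -0.019, 3.104]
ft_force: [-25.7, 1.0, 17.9]
gripper_width: 0.0
grasp_force: 13.1
```

```bash
python3 - <<'E'
from h import *
rep()
E
```

```text
12.13 [ 511.3 -168.8   44.5] [ 3.137 -0.019  3.104] [-25.7   1.   17.9] 0.0007198271067179792 [-0.51  0.23  2.02 -0.01  0.91 -2.04]
```

Firm resistance along x where the shut stop should be. I'll back off toward the robot, lift out, and move clear to the left to check.

Request:
send_rows(plan="5 0 0 0 0 0 0;14 -2 0 0 0 0 0;26 -5 0 0 0 0 0;30 -8 -10 0 0 0 0;30 -8 -35 0 0 0 0;30 -8 -70 0 0 0 0;30 -8 -105 0 0 0 0;30 -8 -140 0 0 0 0;30 -8 -160 0 0 0 0;30 20 -160 0 0 0 0")

```text
time: 12.97
eef_pos: [492.2, -154.3, 214.1]
tool_rot: [-3.133, 0.016, 3.097]
ft_force: [-0.3, -0.2, -0.0]
gripper_width: -0.0
grasp_force: 0.0
```

Request:
send_rows(plan="2 38 0 0 0 0 0;4 76 0 0 0 0 0;6 114 0 0 0 0 0;8 152 0 0 0 0 0;8 190 0 0 0 0 0;8 228 0 0 0 0 0;8 260 0 0 0 0 0;8 275 0 0 0 0 0;8 275 0 0 0 0 0;8 275 0 0 0 0 0")

```text
time: 13.8
eef_pos: [491.6, 126.3, 206.5]
tool_rot: [3.141, 0.003, 3.103]
ft_force: [-0.0, -0.3, -0.1]
gripper_width: -0.2
grasp_force: 0.0
```

```bash
python3 - <<'E'
from h import *
rep()
c=read_camera('top'); cv2.imwrite('pics/t6.png',cv2.resize(c['img'][160:290,200:420,::-1],None,fx=3,fy=3))
h=cv2.cvtColor(c["img"],cv2.COLOR_RGB2HSV)
for n,lo,hi in(("gas",(22,120,60),(35,255,255)),("air",(95,110,40),(130,255,255))):
    m=cv2.inRange(h,lo,hi)>0; m[:190]=0;m[262:]=0;m[:,:300]=0;m[:,405:]=0
    v,u=np.nonzero(m); q=pts(c,np.c_[u,v],60)[:,:2]; k=np.linalg.svd(q-q.mean(0))[2][0]
    print(n,len(q),q.mean(0).round(1),np.degrees(np.arctan2(k[1],k[0]))+2)
for t in("tip_box","wash_bottle","tube","timer"):
    for d in regions_of(t,"top")[:1]: print(t,d["rect"])
E
```

```text
13.8 [491.6 126.3 206.5] [3.141e+00 3.000e-03 3.103e+00] [-0.  -0.3 -0.1] -0.24189739552156775 [ 0.05 -0.07  2.01  0.    1.2  -1.48]
gas 93 [ 528.1 -159.9] -88.89061077166384
air 77 [ 492.  -111.7] 177.3914466998783
tip_box [437.6, 211.1, 59.0, 56.9]
wash_bottle [139.3, 201.6, 59.3, 26.7]
tube [285.0, 162.9, 17.2, 25.0]
timer [256.3, 278.0, 32.6, 27.6]
```

View pics/t6.png

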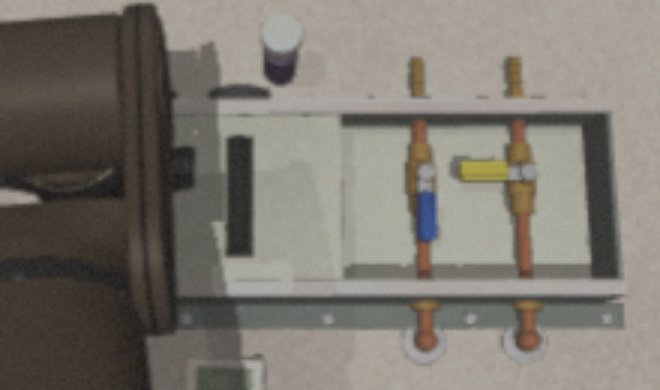

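The yellow lever now lies square across its pipe at (485,170), about 89–91° in the box's axes. The blue lever is unchanged at (427,212), the cover is fully open with the pull at (238,195), the loose things stand where they were, and the arm touches nothing.

```bash
python3 -c "
from cell import *
print(sign_off())"
```

```text
the job is handed in; nothing more can be done
None
```

The job is handed in: the cover is fully open, and the camera shows the gas lever shut square across its pipe, the air lever and loose things unmoved, and the arm clear; the final judgement wasn't shown to me.

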